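# Find the worn coat peg by rocking it and mark it

## Robot

A 6-joint arm with a two-finger parallel gripper is mounted at the origin on the work surface. World frame = base frame: x ahead of the robot, y to its left, z up, the work surface at z = 0. Lengths are in m, angles in rad, forces in N, time in s.
With the tool pointing down it reaches from about 0.375 to 0.975 m from the base axis. Payload 3.8 kg.
Tool frame: the origin (TCP) lies at the very end of the fingers, on their centre line; the grasp point (between the pads) lies manip.tcp_to_grasp behind it (manip.tcp_to_grasp is the distance from the TCP to the grasp point, in m); z points along the fingers, y is the line along which they close (so a half turn about z gives the same grasp; the last joint's range is limited). The gripper opens to 85 mm and grips with 20 to 120 N. Pads are 22 mm wide; open, the fingers measure 114 mm over their backs; the gripper's body (76 mm by 85 mm) begins 54 mm behind the grasp point. The pads swing forward as they close: fully open they stand 13 mm farther back than shut.
Start: joints at [-1.296, 0.264, 1.604, -0, 1.274, -0.037], TCP at [0.207, -0.642, 0.231] pointing down, gripper open.
Joint ranges: [-2.63, 2.63], [-0.94, 2.18], [0.31, 2.57], [-1.31, 4.45], [0, 2.66], [-2.55, 2.55]. Speed limits (rad/s): [2.57, 2.57, 3.14, 3.14, 3.14, 3.14].

## Interface

Orientations are given as [roll, pitch, yaw] about the fixed x, y, z axes, in that order (R = Rz(yaw) Ry(pitch) Rx(roll)).
In Python, from rig import manip gives the robot as it stands. The module is installed in compiled form; this text tells all that it offers.
- The arm moves only by the tool carry_out, never from a script. Its argument "targets" is a list of rows, each an object with "translation": the shift along the tool's x, y, z in mm, a list of three; "rot": the turn, a rotation vector about the tool's x, y, z in rad, a list of three. In form: [{"translation": [dx, dy, dz], "rot": [rx, ry, rz]}, ...]. A call has 1 to 20 rows; each row shifts and turns the commanded pose from where the row before left it, along the tool's axes as they then stand; what a row does not reach is not made up. A row lasts 1/10 s, in which the tool goes at most 50 mm and 8.59 degrees, less where a joint would pass 70% of its speed; a pose out of reach is approached as far as the arm can. A call is refused whole if a number of a shift passes 50 or a number of a turn 0.15, either way. A call with a gripper value outside its range is refused whole. "gripper" is the opening in per cent of the stroke, from 0 (shut) to 100 (fully open), set as the call begins (left out, the last holds). The fingers move at their own pace and stop on an object; "squeeze" is the grip in N (left out, the last holds). Time passes only in rows, so rows that do not move let the fingers close. It gives the time, the measured TCP pose, the force, the opening and the grip force at its end, in the units of the state.
- manip.read_state(): the state, without advancing time (a new reading comes with each control period).
- manip.get_image(name): name is "scene" or "side" or "wrist"; returns a dict with "color" (400x640x3 uint8, red, green, blue), "fx", "fy", "cx", "cy" (pixels), "D" ([k1, k2, p1, p2, k3] as OpenCV has them; the pictures are not rectified), "rvec" (rotation vector, rad) and "tvec" (3), from world to camera coordinates, as OpenCV has them; the wrist camera has in their place "hand_eye" (4x4, takes a point from camera to tool coordinates, whose origin is the TCP and whose axes are the flange's). Camera axes: x right, y down, z forward; pixel columns grow to the right and rows downward; lengths in m; the calibration is good to about 2 mm. A picture is of the moment at which its call begins: read the wrist's pose just before it. There is no depth.
- manip.job_done(): hands the job in; it is judged then, once.
The state is a dict: "time_s": time; "q": joint angles; "qvel": joint speeds; "joint_torque": joint torques, N m; "position": TCP position; "orientation": TCP orientation; "force": force on the tool from outside, world axes, zero at the start; "wrist_torque": the same for the moment, N m; "gripper_width": finger opening in m; "finger_force": force on a finger pad.
Only numpy, scipy, OpenCV 4.12 (cv2) and the standard library are available. Lean on these libraries where they do the work, as an engineer would, in place of code of your own. Each camera call takes 0.05 s, during which the arm holds its last target. There are 200 camera calls.

## Task

One of the four pegs on the grey pegboard panel has a worn bush: find it by gently pushing pegs sideways along the row with the fingers, without pinching them or forcing them against their stops (never more than 20 N). Rock the worn one fully to the robot's right and then fully to the robot's left, leave it leaning left, and drop the orange ring over it so that it lies round its foot. Leave everything else on the shelf where it is.

Things in the scene. Friction and masses are not known exactly. Their poses are not given: they have to be found in the camera images.
- panel: grey pegboard panel, 130 x 440 x 12 mm, lying fixed on its back on the shelf; origin: centre of its underside; y runs along the row of pegs to the robot's left, x away from the robot, z up. Pegs 1 to 4 stand at x = 0, y = +165, +55, -55, -165 mm, each on an axle along the panel's x, 12 mm above the shelf, with a black boss (38 mm across, up to 40 mm above the shelf) round its foot
- ball1 (a point): centre of the white ball (20 mm diameter) on top of peg 1, 100 mm above the shelf when upright and 88 mm above the axle; a steel rod 12 mm thick runs down from it; the point's z axis points up along the peg
- foot1 (a point): point on the rod of peg 1, 47 mm above the axle (59 mm above the shelf when upright), 8 mm above the white skirt (44 mm across) that moves with the peg and covers the boss; a ring dropped over the peg comes to lie on this skirt, its centre close to this point
- peg1 (a joint): lean of peg 1 in rad: 0 upright, positive leaning along the panel's +y (robot's left), negative along -y. A sound peg meets a springy stop (about 0.3 mm per N at the ball) near 0.045 rad (4 mm at the ball) either side; the worn one, a different peg each time, near 0.24 rad (21 mm). All look alike and start within 0.035 of upright. Friction, about 0.4 N at the ball, holds a peg where it is left. 5 N is plenty to feel a stop
- ball2 (a point): centre of the white ball (20 mm diameter) on top of peg 2, 100 mm above the shelf when upright and 88 mm above the axle; a steel rod 12 mm thick runs down from it; the point's z axis points up along the peg
- foot2 (a point): point on the rod of peg 2, 47 mm above the axle (59 mm above the shelf when upright), 8 mm above the white skirt (44 mm across) that moves with the peg and covers the boss; a ring dropped over the peg comes to lie on this skirt, its centre close to this point
- peg2 (a joint): lean of peg 2 in rad: 0 upright, positive leaning along the panel's +y (robot's left), negative along -y. A sound peg meets a springy stop (about 0.3 mm per N at the ball) near 0.045 rad (4 mm at the ball) either side; the worn one, a different peg each time, near 0.24 rad (21 mm). All look alike and start within 0.035 of upright. Friction, about 0.4 N at the ball, holds a peg where it is left. 5 N is plenty to feel a stop
- ball3 (a point): centre of the white ball (20 mm diameter) on top of peg 3, 100 mm above the shelf when upright and 88 mm above the axle; a steel rod 12 mm thick runs down from it; the point's z axis points up along the peg
- foot3 (a point): point on the rod of peg 3, 47 mm above the axle (59 mm above the shelf when upright), 8 mm above the white skirt (44 mm across) that moves with the peg and covers the boss; a ring dropped over the peg comes to lie on this skirt, its centre close to this point
- peg3 (a joint): lean of peg 3 in rad: 0 upright, positive leaning along the panel's +y (robot's left), negative along -y. A sound peg meets a springy stop (about 0.3 mm per N at the ball) near 0.045 rad (4 mm at the ball) either side; the worn one, a different peg each time, near 0.24 rad (21 mm). All look alike and start within 0.035 of upright. Friction, about 0.4 N at the ball, holds a peg where it is left. 5 N is plenty to feel a stop
- ball4 (a point): centre of the white ball (20 mm diameter) on top of peg 4, 100 mm above the shelf when upright and 88 mm above the axle; a steel rod 12 mm thick runs down from it; the point's z axis points up along the peg
- foot4 (a point): point on the rod of peg 4, 47 mm above the axle (59 mm above the shelf when upright), 8 mm above the white skirt (44 mm across) that moves with the peg and covers the boss; a ring dropped over the peg comes to lie on this skirt, its centre close to this point
- peg4 (a joint): lean of peg 4 in rad: 0 upright, positive leaning along the panel's +y (robot's left), negative along -y. A sound peg meets a springy stop (about 0.3 mm per N at the ball) near 0.045 rad (4 mm at the ball) either side; the worn one, a different peg each time, near 0.24 rad (21 mm). All look alike and start within 0.035 of upright. Friction, about 0.4 N at the ball, holds a peg where it is left. 5 N is plenty to feel a stop
- ring_centre (a point): centre of the orange plastic marker ring (outer diameter 54, inner diameter 40, height 14 mm, 25 g), lying flat on the shelf; z along its axis. Half-way up, 7 mm above its underside
- fob: silver car key fob, 36 x 62 x 13 mm, with a key blade along -y; bystander, not to be disturbed; origin: centre of its underside
- bell: blue thimble-shaped ceramic bell, 42 mm across, 56 mm tall; bystander, not to be disturbed; origin: centre of its underside
- disc_holder: grey parking disc holder, 115 x 155 x 11 mm, with a blue disc; bystander, not to be disturbed; origin: centre of its underside
- shoe_tree: wooden shoe tree, 275 x 70 mm, 50 mm tall; bystander, not to be disturbed; origin: centre of its underside
- polish: shoe polish tin, 72 mm across, 30 mm tall; bystander, not to be disturbed; origin: centre of its underside

How it is judged:
By the outcome, as a careful person would: the job done as asked, in the order asked, and still so for the second after the job is handed in, with the robot touching nothing.
It also fails if it takes over 64 s, if anything falls off the work surface, if the arm or the gripper's body presses on something with over 40 N, if the wrist force passes 120 N, or if a joint passes its speed limit or range.

## Working session

There is one attempt and no reset: what is moved stays moved. The work goes in short steps, Python scripts to look and compute and a tool call to move; the robot and the scene stay as the last step left them, time stands still between calls to the robot, and variables do not carry over. Pictures are saved under pics/ and viewed, at most 10 in all, crops included, and the job is handed in when it is done.

Besides the shell and the picture viewer there is one more tool, called after "Call:" as name(argument=value, ...) on one line, values as JSON. carry_out: Moves the arm, as the interface text tells. Its arguments: {"type":"object","properties":{"targets":{"type":"array","items":{"type":"object","properties":{"translation":{"type":"array","items":{"type":"number"}},"rot":{"type":"array","items":{"type":"number"}}}}},"gripper":{"type":"number"},"squeeze":{"type":"number"}},"required":["targets"]}

```bash
mkdir -p pics; python3 - <<'E'
from rig import manip
import cv2
s=manip.read_state();print(s, manip.tcp_to_grasp)
for n in("scene","side"):
    d=manip.get_image(n);cv2.imwrite(f"pics/{n}0.png",d["color"][:,:,::-1])
    print(n,[d[k] for k in("fx","fy","cx","cy","D","rvec","tvec")])
E
```

```text
{'time_s': 0.0, 'q': array([-1.29589148e+00,  2.64765655e-01,  1.60536796e+00, -2.36793191e-07,
        1.27368009e+00, -3.69241454e-02]), 'qvel': array([ 0.00081664,  0.00060734, -0.00011013, -0.00044387,  0.00033887,
        0.00083552]), 'joint_torque': array([-1.74529701e-03, -5.15116954e+01, -3.67314041e+01, -8.42474105e-05,
        1.29637920e-02, -2.28903104e-05]), 'position': array([ 0.20687672, -0.64175851,  0.22995685]), 'orientation': array([-3.13937311e+00, -8.17655418e-05,  3.11828973e-01]), 'force': array([-0.51193752, -0.90896168, -0.43976811]), 'wrist_torque': array([-0.0138696 , -0.02133001,  0.01901017]), 'finger_force': 0.0, 'gripper_width': 0.08559454739309963} 0.0187
scene [515.2350045653332, 515.2350045653332, 327.7812021521006, 210.94341190878282, array([0.00829963, 0.        , 0.        , 0.        , 0.        ]), array([ 2.25717986,  0.91299316, -0.36370033]), array([-0.38644794, -0.24627241,  1.79184907])]
side [486.5840390717154, 486.5840390717154, 317.2741854049258, 190.14408948974142, array([-0.0242674,  0.       ,  0.       ,  0.       ,  0.       ]), array([ 0.918757  , -2.4784747 ,  1.05448333]), array([0.41595986, 0.32868106, 1.26630489])]
```

View pics/scene0.png

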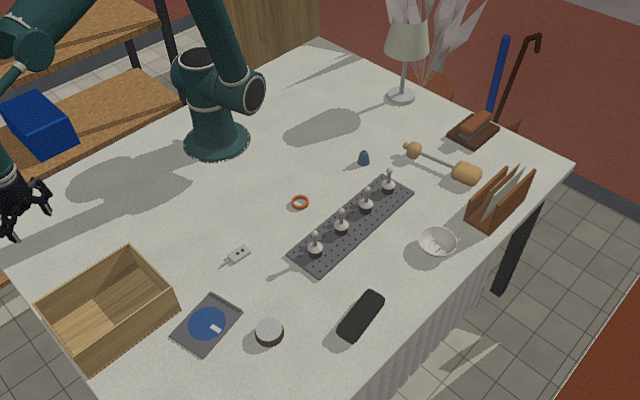

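View pics/side0.png

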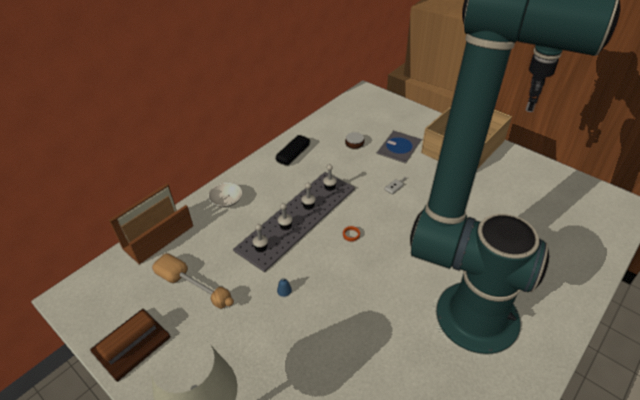

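The scene view shows the ring at about (300,202), panel corners at about (286,252), (318,277), (414,192) and (380,176), and pegs 4 to 1 running from (316,240) to (388,180). In the side view the ring is at (352,233) and the pegs run from (260,240) to (330,180). Next I'll zoom in on both.

```bash
python3 - <<'E'
import cv2,numpy as np
a=cv2.imread("pics/scene0.png")[160:285,280:420];b=cv2.imread("pics/side0.png")[160:275,230:370]
cv2.imwrite("pics/zs.png",cv2.resize(a,None,fx=4.8,fy=4.8,interpolation=cv2.INTER_CUBIC))
cv2.imwrite("pics/zd.png",cv2.resize(b,None,fx=5,fy=5,interpolation=cv2.INTER_CUBIC))
E
```

```text
(no output)
```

View pics/zs.png

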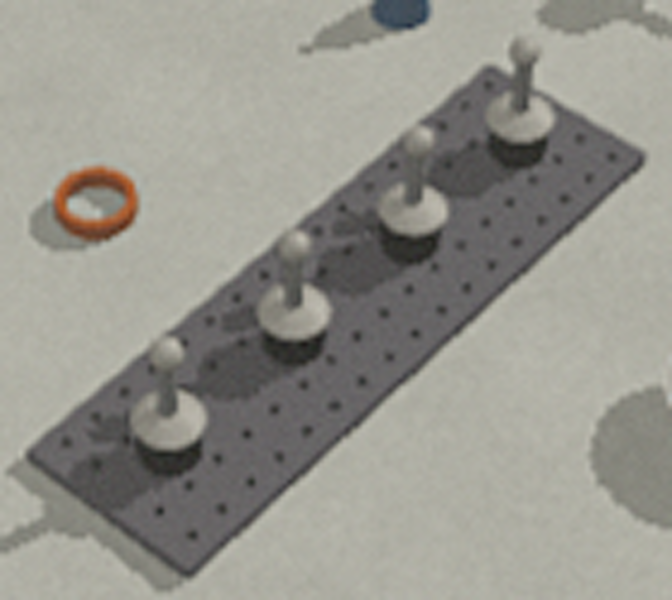

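View pics/zd.png

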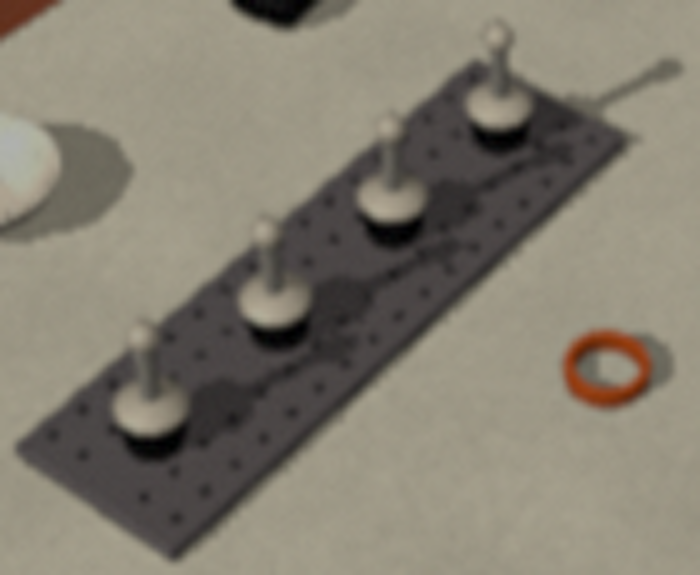

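The scene crop has balls 1 to 4 at (525,50), (419,140), (294,245) and (167,352), with the ring at (96,203). The side crop has balls 1 to 4 at (145,336), (267,232), (390,129) and (498,37), with the ring at (608,368). I'll fit the panel pose from these.

```bash
cat >geo.py <<'E'
import cv2,numpy as np
from scipy.optimize import least_squares
from scipy.spatial.transform import Rotation as R
def proj(d,P): return cv2.projectPoints(np.float64(P).reshape(-1,3),d["rvec"],d["tvec"],np.array([[d["fx"],0,d["cx"]],[0,d["fy"],d["cy"]],[0,0,1.]]),d["D"])[0][:,0]
def pan(p,P): # panel -> world
    c,s=np.cos(p[2]),np.sin(p[2]);P=np.float64(P).reshape(-1,3)
    return P@np.array([[c,-s,0],[s,c,0],[0,0,1]]).T+[p[0],p[1],0]
YP=[.165,.055,-.055,-.165]
def ball(y,l,r=.088): return [0,y+r*np.sin(l),.012+r*np.cos(l)]
E
python3 - <<'E'
from geo import *;from rig import manip
S=np.array([(525,50),(419,140),(294,245),(167,352),(30,455),(492,66),(643,154),(189,570),(96,203)])
D=np.array([(145,336),(267,232),(390,129),(498,37),(630,140),(175,555),(18,447),(478,60),(608,368)])
S=(S+.5)/4.8-.5+[280,160];D=(D+.5)/5-.5+[230,160]
ds,dd=manip.get_image("scene"),manip.get_image("side")
C=[(-.065,-.22,.012),(-.065,.22,.012),(.065,.22,.012),(.065,-.22,.012)]
def f(v):
    W=np.vstack([pan(v,[ball(y,l) for y,l in zip(YP,v[3:7])]+C),[v[7],v[8],.007]])
    return np.r_[(proj(ds,W)-S).ravel(),(proj(dd,W)-D).ravel()]
r=least_squares(f,[.6,0,0,0,0,0,0,.45,0],x_scale=.01);print(r.x.round(4));print(r.fun.reshape(2,-1,2).round(1).tolist())
p=r.x;print(pan(p,[ball(y,l) for y,l in zip(YP,p[3:7])]).round(4))
# bystanders rough, on table z
def ray(d,uv):
    return least_squares(lambda v:(proj(d,[[v[0],v[1],.0]])-uv).ravel(),[.5,0]).x.round(3)
for n,uv in dict(bell=(364,165),fob=(239,254),disc=(206,324),polish=(269,338),shoe1=(412,155),shoe2=(466,180),black=(360,315),bowl=(438,250)).items():print(n,ray(ds,uv))
E
```

```text
[ 0.5978  0.0444  0.0417 -0.0252  0.0407 -0.0009  0.0221  0.4259 -0.0094]
[[[-0.6, 0.1], [-0.5, 0.0], [-0.3, -0.0], [-0.3, 0.1], [-1.8, -1.3], [-1.2, -1.5], [0.5, -0.8], [-0.7, 0.3], [-0.5, -0.1]], [[-0.5, 0.2], [-0.3, 0.2], [-0.3, -0.1], [-0.4, 0.1], [-0.8, -1.6], [-0.6, -0.3], [-1.3, -0.6], [-1.1, -1.2], [-0.5, -0.0]]]
[[ 0.5911  0.2071  0.1   ]
 [ 0.5954  0.1029  0.0999]
 [ 0.6001 -0.0106  0.1   ]
 [ 0.6046 -0.1185  0.1   ]]
bell [0.454 0.258]
fob [ 0.445 -0.263]
disc [ 0.559 -0.462]
polish [ 0.703 -0.378]
shoe1 [0.538 0.407]
shoe2 [0.737 0.431]
black [ 0.822 -0.173]
bowl [0.841 0.137]
```

Call:
carry_out(targets=[{"translation": [0,0,0],"rot": [0,0,0.135]},{"translation": [0,0,0],"rot": [0,0,0.135]},{"translation": [20,-24,0]},{"translation": [30,-36,0]},{"translation": [30,-36,0]},{"translation": [30,-36,0]},{"translation": [30,-36,0]},{"translation": [30,-36,0]},{"translation": [30,-36,0]},{"translation": [30,-36,0]},{"translation": [30,-36,0]},{"translation": [30,-36,0]},{"translation": [30,-36,0]},{"translation": [30,-36,0]},{"translation": [30,-36,0]},{"translation": [30,-36,15]},{"translation": [9,-14,20]},{"translation": [0,0,20]},{"translation": [0,0,20]},{"translation": [0,0,0]}], gripper=58)

```text
$.targets[2]: bad value
```

Call:
carry_out(targets=[{"translation": [0,0,0],"rot": [0,0,0.135]},{"translation": [0,0,0],"rot": [0,0,0.135]},{"translation": [20,-24,0],"rot": [0,0,0]},{"translation": [30,-36,0],"rot": [0,0,0]},{"translation": [30,-36,0],"rot": [0,0,0]},{"translation": [30,-36,0],"rot": [0,0,0]},{"translation": [30,-36,0],"rot": [0,0,0]},{"translation": [30,-36,0],"rot": [0,0,0]},{"translation": [30,-36,0],"rot": [0,0,0]},{"translation": [30,-36,0],"rot": [0,0,0]},{"translation": [30,-36,0],"rot": [0,0,0]},{"translation": [30,-36,0],"rot": [0,0,0]},{"translation": [30,-36,0],"rot": [0,0,0]},{"translation": [30,-36,0],"rot": [0,0,0]},{"translation": [30,-36,0],"rot": [0,0,0]},{"translation": [30,-36,15],"rot": [0,0,0]},{"translation": [9,-14,20],"rot": [0,0,0]},{"translation": [0,0,20],"rot": [0,0,0]},{"translation": [0,0,20],"rot": [0,0,0]},{"translation": [0,0,0],"rot": [0,0,0]}], gripper=58)

```text
time_s: 2.2
position: [0.6019, -0.1183, 0.1523]
orientation: [-3.14, 0.007, 0.043]
force: [-0.0, 0.8, 0.2]
gripper_width: 0.0494
finger_force: 0.0
```

```bash
cat >>geo.py <<'E'
PP=np.array([.5978,.0444,.0417])
def rel(s,pt,yaw=PP[2]):
    """tool-axes shift (mm) from state s to world pt, and rot correction to point down at yaw"""
    M=R.from_euler("xyz",s["orientation"]);G=R.from_euler("xyz",[np.pi,0,yaw])
    return (M.inv().apply(np.array(pt)-s["position"])*1000).round(1),(M.inv()*G).as_rotvec().round(3)
E
python3 - <<'E'
from geo import *;from rig import manip
s=manip.read_state();print(s["time_s"],s["position"],s["gripper_width"],s["force"])
for i in range(4):print(i+1,rel(s,pan(PP,[0,YP[i],.078])[0]))
d=manip.get_image("wrist");cv2.imwrite("pics/w0.png",d["color"][:,:,::-1]);print(d["hand_eye"])
E
```

```text
2.2 [ 0.60187789 -0.11828382  0.15231326] 0.04941312176803989 [-0.02349533  0.84807685  0.19645501]
1 (array([   3.5, -327.6,   74.9]), array([-0.002,  0.007,  0.001]))
2 (array([   3.4, -217.6,   74.7]), array([-0.002,  0.007,  0.001]))
3 (array([   3.3, -107.6,   74.5]), array([-0.002,  0.007,  0.001]))
4 (array([ 3.2,  2.4, 74.3]), array([-0.002,  0.007,  0.001]))
[[-1.13126012e-03 -9.53213425e-01 -3.02296025e-01  7.82380916e-02]
 [ 9.99999343e-01 -1.02244183e-03 -5.18214218e-04  5.08502623e-04]
 [ 1.84888647e-04 -3.02296413e-01  9.53213955e-01 -1.43274930e-01]
 [ 0.00000000e+00  0.00000000e+00  0.00000000e+00  1.00000000e+00]]
```

View pics/w0.png

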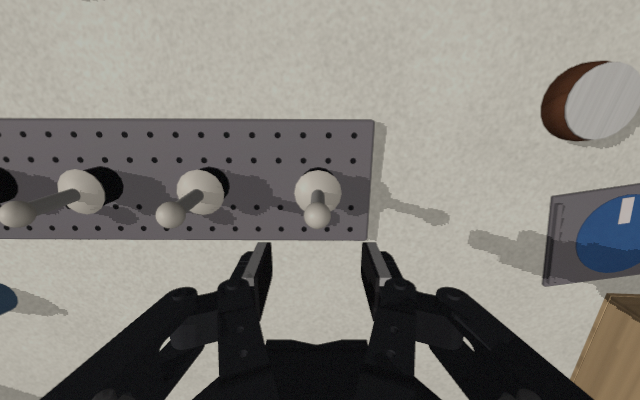

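The wrist view has ball 4 at (317,216), centred between the fingers, with ball 3 at (170,216) and ball 2 at (15,214). The panel's right corners are at (373,121) and (366,241). I'll check these against the fit.

```bash
cat >>geo.py <<'E'
def wcam(d,s):
    T=np.eye(4);T[:3,:3]=R.from_euler("xyz",s["orientation"]).as_matrix();T[:3,3]=s["position"]
    W=np.linalg.inv(T@d["hand_eye"]);e=dict(d);e["rvec"]=cv2.Rodrigues(W[:3,:3])[0];e["tvec"]=W[:3,3];return e
E
python3 - <<'E'
from geo import *;from rig import manip
s=manip.read_state();d=wcam(manip.get_image("wrist"),s)
uv=np.array([(317,216),(170,216),(15,214),(373.5,120.5),(366.5,240.5),(0,119.5),(0,238.5)])
W=lambda v:pan(v,[ball(YP[3],v[3]),ball(YP[2],v[4]),ball(YP[1],v[5]),(.065,-.22,.012),(-.065,-.22,.012)])
print((proj(d,W([*PP,.022,0,.04]))-uv[:5]).round(1).tolist())
r=least_squares(lambda v:(proj(d,W(v))-uv[:5]).ravel(),[*PP,0,0,0],x_scale=.01);print(r.x.round(4),r.fun.round(1))
E
```

```text
[[-1.5, 1.1], [1.6, 1.1], [6.3, 3.1], [0.6, 1.6], [0.4, 2.1]]
[0.5995 0.045  0.0399 0.003  0.0047 0.0846] [ 0.  -0.6  0.  -0.9 -0.   0.7  0.2  0.2 -0.2  1. ]
```

Call:
carry_out(targets=[{"translation": [3,2,24],"rot": [-0.002,0.007,0]},{"translation": [0,0,30],"rot": [0,0,0]},{"translation": [0,0,20],"rot": [0,0,0]},{"translation": [0,0,0],"rot": [0,0,0]},{"translation": [0,6,0],"rot": [0,0,0]},{"translation": [0,6,0],"rot": [0,0,0]},{"translation": [0,3,0],"rot": [0,0,0]},{"translation": [0,3,0],"rot": [0,0,0]},{"translation": [0,2,0],"rot": [0,0,0]},{"translation": [0,1,0],"rot": [0,0,0]},{"translation": [0,0,0],"rot": [0,0,0]},{"translation": [0,0,0],"rot": [0,0,0]}])

```text
time_s: 3.5
position: [0.6087, -0.1423, 0.0822]
orientation: [3.14, -0.007, 0.042]
force: [0.4, 0.2, -0.4]
gripper_width: 0.0495
finger_force: 0.0
```

Call:
carry_out(targets=[{"translation": [-2,2,2],"rot": [0,-0.007,0]},{"translation": [0,1,0],"rot": [0,0,0]},{"translation": [0,1,0],"rot": [0,0,0]},{"translation": [0,0,0],"rot": [0,0,0]}])

```text
time_s: 3.9
position: [0.6069, -0.1465, 0.0801]
orientation: [3.14, 0.0, 0.042]
force: [0.7, 0.6, 0.5]
gripper_width: 0.0492
finger_force: 0.1
```

```bash
python3 - <<'E'
from geo import *;from rig import manip
s=manip.read_state();print(s["position"],s["orientation"],s["force"])
d=manip.get_image("wrist");cv2.imwrite("pics/w1.png",d["color"][:,:,::-1])
E
```

```text
[ 0.60688752 -0.14652419  0.08011966] [3.13965053e+00 4.19681237e-04 4.16973838e-02] [0.70246181 0.57667888 0.51876158]
```

View pics/w1.png

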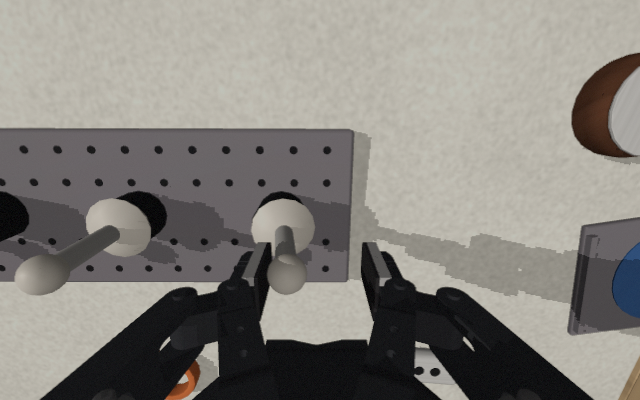

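The left finger is at the ball, which sits at (287,274). I'll compute the lean from that.

```bash
sed -i 's/^PP=.*/PP=np.array([.5985,.0446,.0412])/' geo.py; python3 - <<'E'
from geo import *;from rig import manip
s=manip.read_state();d=wcam(manip.get_image("wrist"),s)
W=lambda v:pan(v,[ball(YP[3],v[3]),ball(YP[2],v[4]),(.065,-.22,.012),(-.065,-.22,.012)])
uv=np.array([(287.5,274),(42,275),(352,129),(348,281)])
r=least_squares(lambda v:(proj(d,W(v))-uv).ravel(),[*PP,0,0],x_scale=.01);print(r.x.round(4),r.fun.round(1))
x=proj(d,pan(PP,[ball(YP[3],0),ball(YP[3],-.12)]));print(x)
E
```

```text
[ 0.5979  0.0459  0.0481 -0.153  -0.0015] [-0.1 -1.3  0.   0.5  0.4 -0.3 -0.3  1.8]
[[263.19452294 275.07481351]
 [284.30982537 274.3460965 ]]
```

Call:
carry_out(targets=[{"translation": [0,4,0],"rot": [0,0,0]},{"translation": [0,3,0],"rot": [0,0,0]},{"translation": [0,2,0],"rot": [0,0,0]},{"translation": [0,1,0],"rot": [0,0,0]},{"translation": [0,0,0],"rot": [0,0,0]}])

```text
time_s: 4.5
position: [0.6075, -0.1564, 0.0803]
orientation: [3.14, 0.0, 0.041]
force: [1.3, 1.6, -0.5]
gripper_width: 0.0492
finger_force: 0.5
```

Call:
carry_out(targets=[{"translation": [0,1,0],"rot": [0,0,0]},{"translation": [0,0.5,0],"rot": [0,0,0]},{"translation": [0,0,0],"rot": [0,0,0]}])

```text
time_s: 4.8
position: [0.6075, -0.1573, 0.0802]
orientation: [3.14, 0.0, 0.042]
force: [-0.6, 3.9, -1.8]
gripper_width: 0.0496
finger_force: 1.8
```

Call:
carry_out(targets=[{"translation": [0,1,0],"rot": [0,0,0]},{"translation": [0,0,0],"rot": [0,0,0]}])

```text
time_s: 5.0
position: [0.6075, -0.158, 0.0801]
orientation: [3.141, 0.0, 0.042]
force: [0.7, 5.2, -2.0]
gripper_width: 0.0495
finger_force: 2.7
```

Call:
carry_out(targets=[{"translation": [0,-8,0],"rot": [0,0,0]},{"translation": [0,-10,0],"rot": [0,0,0]},{"translation": [0,-6,0],"rot": [0,0,0]},{"translation": [0,-3,0],"rot": [0,0,0]},{"translation": [0,-3,0],"rot": [0,0,0]},{"translation": [0,-3,0],"rot": [0,0,0]},{"translation": [0,-4,0],"rot": [0,0,0]},{"translation": [0,-5,0],"rot": [0,0,0]},{"translation": [0,-5,0],"rot": [0,0,0]},{"translation": [0,-5,0],"rot": [0,0,0]},{"translation": [0,-5,0],"rot": [0,0,0]},{"translation": [0,-4,0],"rot": [0,0,0]},{"translation": [0,-3,0],"rot": [0,0,0]},{"translation": [0,-3,0],"rot": [0,0,0]},{"translation": [0,-2,0],"rot": [0,0,0]},{"translation": [0,-1,0],"rot": [0,0,0]},{"translation": [0,0,0],"rot": [0,0,0]}])

```text
time_s: 6.7
position: [0.6046, -0.0889, 0.0801]
orientation: [3.14, 0.0, 0.042]
force: [-1.0, 0.2, 0.3]
gripper_width: 0.0503
finger_force: 0.0
```

Call:
carry_out(targets=[{"translation": [0,-1.5,0],"rot": [0,0,0]},{"translation": [0,-1.5,0],"rot": [0,0,0]},{"translation": [0,0,0],"rot": [0,0,0]}])

```text
time_s: 7.0
position: [0.6045, -0.0859, 0.0802]
orientation: [3.14, 0.0, 0.042]
force: [-0.5, 1.1, 1.2]
gripper_width: 0.0493
finger_force: 0.0
```

Call:
carry_out(targets=[{"translation": [0,-1.5,0],"rot": [0,0,0]},{"translation": [0,0,0],"rot": [0,0,0]}])

```text
time_s: 7.2
position: [0.6045, -0.0843, 0.0802]
orientation: [3.14, -0.0, 0.042]
force: [-0.5, 0.4, -0.1]
gripper_width: 0.0496
finger_force: 0.0
```

Call:
carry_out(targets=[{"translation": [0,-1.5,0],"rot": [0,0,0]},{"translation": [0,0,0],"rot": [0,0,0]}])

```text
time_s: 7.4
position: [0.6044, -0.0828, 0.0802]
orientation: [3.14, -0.0, 0.042]
force: [0.7, 0.4, -0.7]
gripper_width: 0.0499
finger_force: 0.1
```

```bash
python3 - <<'E'
from geo import *;from rig import manip
s=manip.read_state();print(s["position"],s["orientation"],s["force"],s["wrist_torque"])
d=manip.get_image("wrist");cv2.imwrite("pics/w2.png",d["color"][:,:,::-1])
E
```

```text
[ 0.60439962 -0.08282282  0.08016768] [ 3.13959227e+00 -1.15207938e-05  4.19507360e-02] [ 0.67040558  0.35590668 -0.68248743] [-0.03468383  0.02829852  0.01207649]
```

View pics/w2.png

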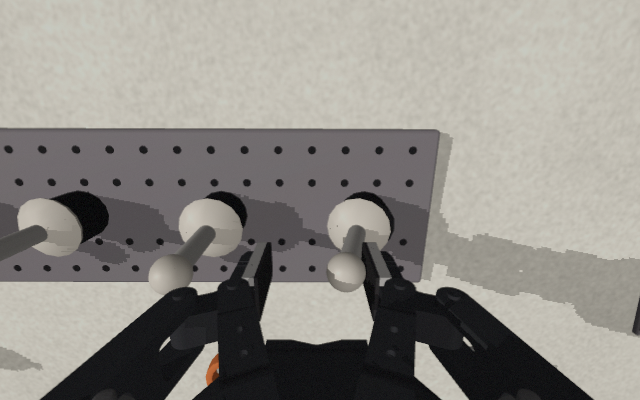

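Ball 4 is at (346,271), touching the right finger at column 365. Ball 3 is clear at (171,274).

```bash
python3 - <<'E'
from geo import *;from rig import manip
s=manip.read_state();d=wcam(manip.get_image("wrist"),s)
for l in(0,.1,.15,.2,.25):print(l,proj(d,pan(PP,[ball(YP[3],l)])).round(1))
print(proj(d,pan(PP,[ball(YP[2],0)])).round(1), proj(d,pan(PP,[(.065,-.22,.012),(-.065,-.22,.012)])))
E
```

```text
0 [[389.9 275. ]]
0.1 [[372.3 274.5]]
0.15 [[363.4 273.9]]
0.2 [[354.7 273.1]]
0.25 [[346. 272.]]
[[170.9 275.2]] [[441.88111445 130.17835222]
 [421.82435745 283.68112466]]
```

Call:
carry_out(targets=[{"translation": [0,-1,0],"rot": [0,0,0]},{"translation": [0,0,0],"rot": [0,0,0]}])

```text
time_s: 7.7
position: [0.6044, -0.0821, 0.0802]
orientation: [3.139, -0.0, 0.042]
force: [0.9, -1.2, -0.4]
gripper_width: 0.0492
finger_force: 0.6
```

Call:
carry_out(targets=[{"translation": [0,-1.5,0],"rot": [0,0,0]},{"translation": [0,0,0],"rot": [0,0,0]}])

```text
time_s: 7.9
position: [0.6043, -0.081, 0.0801]
orientation: [3.139, -0.0, 0.042]
force: [-0.4, -3.9, -0.4]
gripper_width: 0.0496
finger_force: 2.0
```

Call:
carry_out(targets=[{"translation": [0,-0.8,0],"rot": [0,0,0]},{"translation": [0,0,0],"rot": [0,0,0]}])

```text
time_s: 8.1
position: [0.6043, -0.0805, 0.08]
orientation: [3.138, -0.0, 0.042]
force: [0.4, -5.8, -3.1]
gripper_width: 0.0494
finger_force: 2.8
```

Call:
carry_out(targets=[{"translation": [0,3,0],"rot": [0,0,0]},{"translation": [0,6,0],"rot": [0,0,0]},{"translation": [0,6,0],"rot": [0,0,0]},{"translation": [0,0,0],"rot": [0,0,0]},{"translation": [0,0,-20],"rot": [0,0,0]},{"translation": [0,0,-35],"rot": [0,0,0]},{"translation": [0,0,-40],"rot": [0,0,0]},{"translation": [0,0,-20],"rot": [0,0,0]},{"translation": [0,0,0],"rot": [0,0,0]}])

```text
time_s: 9.0
position: [0.6078, -0.0948, 0.2002]
orientation: [3.138, -0.008, 0.042]
force: [0.3, -0.8, 0.4]
gripper_width: 0.0498
finger_force: 0.0
```

```bash
python3 - <<'E'
from geo import *;from rig import manip
s=manip.read_state();print(s["q"].round(2),s["position"],s["orientation"])
print(rel(s,[.426,-.0094,.15]))
E
```

```text
[-0.19  0.17  1.78 -0.    1.19  1.34] [ 0.60783326 -0.09480522  0.2002281 ] [ 3.13799236 -0.00847125  0.04171704]
(array([-178.5,  -93.1,   48.4]), array([ 0.004, -0.008,  0.001]))
```

Call:
carry_out(targets=[{"translation": [-34,-18,0],"rot": [0.004,-0.008,0]},{"translation": [-36,-19,0],"rot": [0,0,-0.1]},{"translation": [-36,-19,0],"rot": [0,0,0.1]},{"translation": [-36,-19,0],"rot": [0,0,0]},{"translation": [-36,-18,0],"rot": [0,0,-0.1]},{"translation": [0,0,5],"rot": [0,0,-0.147]},{"translation": [0,0,5],"rot": [0,0,-0.147]},{"translation": [0,0,5],"rot": [0,0,-0.147]},{"translation": [0,0,5],"rot": [0,0,-0.147]},{"translation": [0,0,5],"rot": [0,0,-0.147]},{"translation": [0,0,5],"rot": [0,0,-0.147]},{"translation": [0,0,5],"rot": [0,0,-0.147]},{"translation": [0,0,5],"rot": [0,0,-0.147]},{"translation": [0,0,5],"rot": [0,0,-0.147]},{"translation": [0,0,0],"rot": [0,0,-0.147]},{"translation": [0,0,0],"rot": [0,0,0]},{"translation": [0,0,0],"rot": [0,0,0]}], gripper=100, squeeze=25)

```text
time_s: 10.7
position: [0.4205, -0.0125, 0.1506]
orientation: [-3.132, -0.002, 1.608]
force: [0.2, -0.1, -0.1]
gripper_width: 0.0858
finger_force: 0.0
```

```bash
python3 - <<'E'
from geo import *;from rig import manip
s=manip.read_state();print(s["q"].round(2),s["position"],s["orientation"],s["force"])
d=manip.get_image("wrist");c=d["color"];cv2.imwrite("pics/w3.png",c[:,:,::-1])
h=cv2.cvtColor(c,cv2.COLOR_RGB2HSV);m=cv2.inRange(h,(3,130,60),(18,255,255))
n,l,st,ce=cv2.connectedComponentsWithStats(m);k=[i for i in range(1,n) if st[i,4]>100];print(st[k],ce[k])
e=wcam(d,s);best=max(k,key=lambda i:st[i,4]);pts=cv2.findNonZero((l==best).astype(np.uint8))[:,0].astype(float)
hull=cv2.convexHull(pts.astype(np.float32))
t=np.linspace(0,2*np.pi,180)
def f(v):
    P=np.vstack([np.c_[v[0]+.027*np.cos(t),v[1]+.027*np.sin(t),0*t+z] for z in(0,.014)])
    H=cv2.convexHull(proj(e,P).astype(np.float32))
    return [cv2.pointPolygonTest(H,(float(a),float(b)),True) for a,b in hull[:,0]]
r=least_squares(f,[.426,-.0094],x_scale=.01,diff_step=1e-3);print("ring",r.x,np.abs(r.fun).mean());print(rel(s,[*r.x,.002],1.612))
E
```

```text
[-0.09 -0.16  2.2   0.    1.11 -0.13] [ 0.42054494 -0.01249598  0.15057575] [-3.13199138e+00 -2.32692366e-03  1.60827824e+00] [ 0.15075495 -0.09601679 -0.14413858]
[[ 298  159   52   51 1025]] [[323.35609756 184.65073171]]
ring [ 0.42722073 -0.00873093] 0.9222715166591015
(array([  3.2,   8.2, 148.5]), array([-0.01 , -0.002, -0.004]))
```

View pics/w3.png

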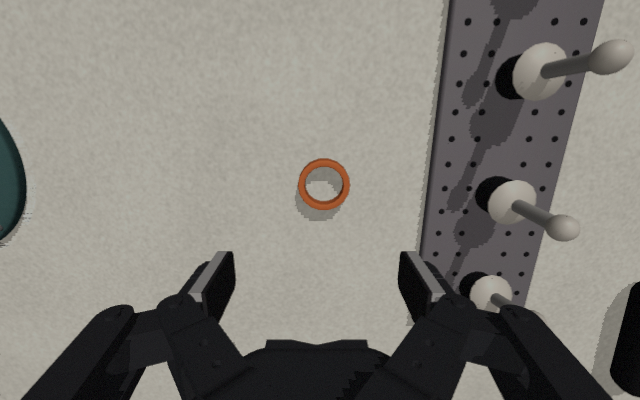

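The ring is alone at (324,184), matching the fit. Descending over it.

Call:
carry_out(targets=[{"translation": [3,7,10],"rot": [-0.006,0,0]},{"translation": [0,0,35],"rot": [0,0,0]},{"translation": [0,0,40],"rot": [0,0,0]},{"translation": [0,0,30],"rot": [0,0,0]},{"translation": [0,0,15],"rot": [0,0,0]},{"translation": [0,0,0],"rot": [0,0,0]},{"translation": [0,0,0],"rot": [0,0,0]},{"translation": [0,0,0],"rot": [0,0,0]}])

```text
time_s: 11.55
position: [0.4292, -0.0091, 0.0225]
orientation: [3.141, -0.002, 1.611]
force: [-0.3, 0.6, -0.1]
gripper_width: 0.0852
finger_force: 0.0
```

```bash
python3 - <<'E'
from geo import *;from rig import manip
s=manip.read_state();print(s["position"],s["orientation"]);print(rel(s,[.4272,-.0087,.002],1.612))
E
```

```text
[ 0.42916695 -0.00911044  0.02247998] [ 3.14119689e+00 -1.76562949e-03  1.61138965e+00]
(array([ 0.5, -2. , 20.5]), array([ 0.   , -0.002, -0.001]))
```

Go down the rest of the way, then close.

Call:
carry_out(targets=[{"translation": [0.5,-2,10],"rot": [0,0,0]},{"translation": [0,0,7],"rot": [0,0,0]},{"translation": [0,0,3],"rot": [0,0,0]},{"translation": [0,0,0],"rot": [0,0,0]},{"translation": [0,0,0],"rot": [0,0,0]}])

```text
time_s: 12.05
position: [0.4256, -0.0086, 0.0013]
orientation: [-3.139, -0.002, 1.612]
force: [0.2, 0.3, 0.2]
gripper_width: 0.0853
finger_force: 0.0
```

Call:
carry_out(targets=[{"translation": [0,0,0],"rot": [0,0,0]},{"translation": [0,0,0],"rot": [0,0,0]},{"translation": [0,0,0],"rot": [0,0,0]},{"translation": [0,0,0],"rot": [0,0,0]},{"translation": [0,0,0],"rot": [0,0,0]},{"translation": [0,0,0],"rot": [0,0,0]},{"translation": [0,0,0],"rot": [0,0,0]},{"translation": [0,0,0],"rot": [0,0,0]}], gripper=45, squeeze=20)

```text
time_s: 12.85
position: [0.426, -0.0087, 0.0019]
orientation: [-3.14, -0.002, 1.612]
force: [-1.3, 0.1, 5.7]
gripper_width: 0.0521
finger_force: 20.8
```

Call:
carry_out(targets=[{"translation": [0,0,-5],"rot": [0,0,0]},{"translation": [0,0,-20],"rot": [0,0,0]},{"translation": [0,0,-40],"rot": [0,0,0]},{"translation": [0,0,-45],"rot": [0,0,0]},{"translation": [0,0,-45],"rot": [0,0,0]},{"translation": [0,0,-25],"rot": [0,0,0]},{"translation": [0,0,0],"rot": [0,0,0]},{"translation": [0,0,0],"rot": [0,0,0]}])

```text
time_s: 13.65
position: [0.4263, -0.009, 0.1818]
orientation: [-3.141, -0.002, 1.612]
force: [-0.2, 0.4, 0.3]
gripper_width: 0.052
finger_force: 21.2
```

```bash
python3 - <<'E'
from geo import *;from rig import manip
s=manip.read_state();print(s["position"],s["orientation"],s["force"])
d=manip.get_image("wrist");c=d["color"]
a=cv2.resize(c[180:380,180:460],None,fx=2.5,fy=2.5,interpolation=cv2.INTER_CUBIC)
cv2.imwrite("pics/w4.png",a[:,:,::-1])
e=dict(d);W=np.linalg.inv(d["hand_eye"]);e["rvec"]=cv2.Rodrigues(W[:3,:3])[0];e["tvec"]=W[:3,3]
t=np.linspace(0,2*np.pi,4,endpoint=False)
for dz in(-.002,-.009,-.012):print(dz,(((proj(e,np.c_[.027*np.cos(t),.027*np.sin(t),0*t+dz])-[180,180]+.5)*2.5)).round().tolist())
E
```

```text
[ 0.42625293 -0.00899536  0.18177577] [-3.14102051e+00 -1.81288813e-03  1.61183271e+00] [-0.21867839  0.43910404  0.31108451]
-0.002 [[338.0, 73.0], [459.0, 187.0], [339.0, 289.0], [218.0, 187.0]]
-0.009 [[338.0, 85.0], [464.0, 203.0], [339.0, 309.0], [213.0, 203.0]]
-0.012 [[338.0, 90.0], [466.0, 210.0], [339.0, 317.0], [210.0, 210.0]]
```

View pics/w4.png

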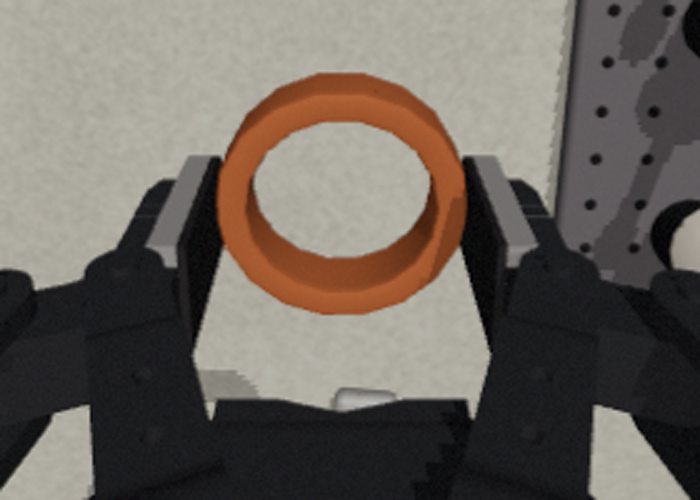

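The ring is held level and centred, with its outer edge spanning columns 218–466 and rows 72–314, and its centre about 5 mm behind the TCP. Next I'll tilt the tool to match the lean.

Call:
carry_out(targets=[{"translation": [0,0,0],"rot": [0,-0.12,0]},{"translation": [0,0,0],"rot": [0,-0.12,0]},{"translation": [-20,30,0],"rot": [0,0,0]},{"translation": [-20,40,0],"rot": [0,0,0]},{"translation": [-20,40,0],"rot": [0,0,0]},{"translation": [-10,40,0],"rot": [0,0,0]},{"translation": [0,25,0],"rot": [0,0,0]},{"translation": [0,0,0],"rot": [0,0,0]},{"translation": [0,0,0],"rot": [0,0,0]}])

```text
time_s: 14.6
position: [0.6022, -0.0697, 0.1944]
orientation: [-3.134, 0.237, 1.613]
force: [0.3, 0.4, -1.0]
gripper_width: 0.0523
finger_force: 21.2
```

```bash
cat >tgt.py <<'E'
from geo import *;from rig import manip
s=manip.read_state();print(s["time_s"],s["position"],s["orientation"])
M=R.from_euler("xyz",s["orientation"])
ex,ey,ez=pan([0,0,PP[2]],np.eye(3));A=np.array([.6053,-.1198,.012])
u=np.sin(.24)*ey+np.cos(.24)*ez;print("tool z",M.apply([0,0,1]),"u",u)
for h in(.135,.048):print(h,(M.inv().apply(A+(h-.005)*u-s["position"])*1000).round(1))
G=R.from_matrix(np.c_[np.cross(ex,-u),ex,-u]);print("rot",(M.inv()*G).as_rotvec().round(3))
E
python3 tgt.py; python3 - <<'E'
from geo import *;from rig import manip
s=manip.read_state();d=manip.get_image("wrist");cv2.imwrite("pics/w5.png",d["color"][:,:,::-1])
e=wcam(d,s);A=np.array([.6053,-.1198,.012])
for l in(.2,.24,.28):print(l,proj(e,A+.088*np.array([-.0412*np.sin(l),np.sin(l),np.cos(l)])).round(1))
E
```

```text
14.6 [ 0.6021983  -0.06972134  0.19444908] [-3.1336768   0.23748026  1.61343208]
tool z [ 0.00211831 -0.23537059 -0.97190339] u [-0.00979058  0.23750091  0.97133797]
0.135 [-5.5  1.5 59.1]
0.048 [ -5.7   2.1 146.1]
rot [-0.008 -0.003  0.001]
0.2 [[317.4 208.3]]
0.24 [[317.4 204.7]]
0.28 [[317.4 201. ]]
```

View pics/w5.png

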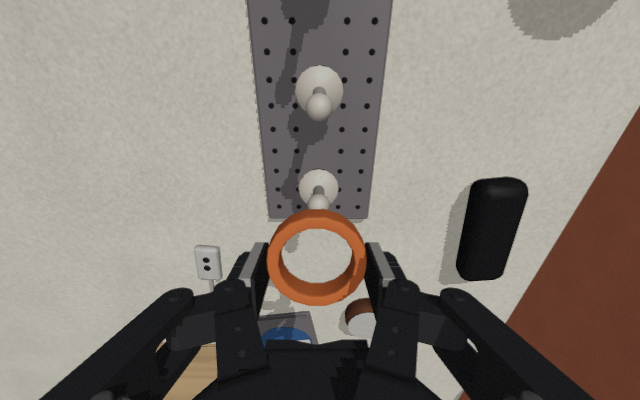

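Ball 4 is at (318,203), matching the computed lean of about 0.24. I'll line up above it.

Call:
carry_out(targets=[{"translation": [-5.5,1.5,15],"rot": [-0.006,-0.003,0]},{"translation": [0,0,25],"rot": [0,0,0]},{"translation": [0,0,17],"rot": [0,0,0]},{"translation": [0,0,0],"rot": [0,0,0]},{"translation": [0,0,0],"rot": [0,0,0]},{"translation": [0,0,0],"rot": [0,0,0]}])

```text
time_s: 15.25
position: [0.6065, -0.0884, 0.1447]
orientation: [3.136, 0.241, 1.612]
force: [-0.3, 0.8, -0.5]
gripper_width: 0.052
finger_force: 21.2
```

```bash
python3 tgt.py
```

```text
15.25 [ 0.60647315 -0.08835956  0.14473394] [3.13597706 0.24115942 1.61218969]
tool z [ 0.01549369 -0.23838794 -0.97104641] u [-0.00979058  0.23750091  0.97133797]
0.135 [ 1.1 -2.5  6.4]
0.048 [ 1.2 -3.  93.4]
rot [0.006 0.001 0.   ]
```

Call:
carry_out(targets=[{"translation": [1,-2,8],"rot": [0.003,0,0]},{"translation": [0,0,15],"rot": [0,0,0]},{"translation": [0,0,15],"rot": [0,0,0]},{"translation": [0,0,15],"rot": [0,0,0]},{"translation": [0,0,12],"rot": [0,0,0]},{"translation": [0,0,10],"rot": [0,0,0]},{"translation": [0,0,5],"rot": [0,0,0]},{"translation": [0,0,3],"rot": [0,0,0]},{"translation": [0,0,0],"rot": [0,0,0]}])

```text
time_s: 16.15
position: [0.6051, -0.1076, 0.0624]
orientation: [3.141, 0.241, 1.612]
force: [0.4, -0.3, -0.3]
gripper_width: 0.052
finger_force: 21.2
```

```bash
python3 tgt.py
```

```text
16.15 [ 0.60506844 -0.10760812  0.06244345] [3.14089319 0.24098221 1.61219837]
tool z [ 0.01057691 -0.23842304 -0.9711038 ] u [-0.00979058  0.23750091  0.97133797]
0.135 [  0.1  -0.2 -78.1]
0.048 [ 0.2 -0.3  8.9]
rot [0.001 0.001 0.   ]
```

No contact. Down to just above the skirt, then release.

Call:
carry_out(targets=[{"translation": [0,0,4],"rot": [0,0,0]},{"translation": [0,0,2],"rot": [0,0,0]},{"translation": [0,0,1],"rot": [0,0,0]},{"translation": [0,0,0],"rot": [0,0,0]},{"translation": [0,0,0],"rot": [0,0,0]}])

```text
time_s: 16.65
position: [0.6052, -0.1092, 0.056]
orientation: [3.14, 0.241, 1.612]
force: [-0.2, -0.2, -0.1]
gripper_width: 0.0522
finger_force: 21.2
```

Call:
carry_out(targets=[{"translation": [0,0,0],"rot": [0,0,0]},{"translation": [0,0,0],"rot": [0,0,0]},{"translation": [0,0,0],"rot": [0,0,0]},{"translation": [0,0,0],"rot": [0,0,0]},{"translation": [0,0,0],"rot": [0,0,0]},{"translation": [0,0,0],"rot": [0,0,0]},{"translation": [0,0,0],"rot": [0,0,0]},{"translation": [0,0,0],"rot": [0,0,0]}], gripper=100)

```text
time_s: 17.45
position: [0.6051, -0.1092, 0.0559]
orientation: [3.141, 0.241, 1.612]
force: [-1.1, 0.2, 0.4]
gripper_width: 0.0853
finger_force: 0.0
```

Call:
carry_out(targets=[{"translation": [0,0,-10],"rot": [0,0,0]},{"translation": [0,0,-20],"rot": [0,0,0]},{"translation": [0,0,-25],"rot": [0,0,0]},{"translation": [0,0,-30],"rot": [0,0,0]},{"translation": [0,0,-30],"rot": [0,0,0]},{"translation": [0,0,-20],"rot": [0,0,0]},{"translation": [-30,0,-20],"rot": [0,0,0]},{"translation": [-30,0,0],"rot": [0,0,0]},{"translation": [-30,0,0],"rot": [0,0,0]},{"translation": [0,0,0],"rot": [0,0,0]},{"translation": [0,0,0],"rot": [0,0,0]}])

```text
time_s: 18.55
position: [0.6071, -0.1598, 0.2287]
orientation: [3.14, 0.241, 1.61]
force: [0.2, 0.1, 0.1]
gripper_width: 0.0849
finger_force: 0.0
```

```bash
python3 - <<'E'
from geo import *;from rig import manip
s=manip.read_state();print(s["time_s"],s["position"],s["force"])
A=np.array([.6053,-.1198,.012])
t=np.linspace(0,2*np.pi,180)
ex,ey,ez=pan([0,0,PP[2]],np.eye(3))
for n in("scene","side","wrist"):
    d=manip.get_image(n);c=d["color"];cv2.imwrite(f"pics/{n}9.png",c[:,:,::-1])
    e=wcam(d,s) if n=="wrist" else d
    m=cv2.inRange(cv2.cvtColor(c,cv2.COLOR_RGB2HSV),(3,150,60),(18,255,255))
    k,l,st,ce=cv2.connectedComponentsWithStats(m)
    print(n,[(st[i].tolist(),ce[i].round(1).tolist()) for i in range(1,k) if st[i,4]>40])
    for L in(0,.2,.24):
        u=np.sin(L)*ey+np.cos(L)*ez;v=np.cross(ex,u)
        P=np.vstack([A+h*u+.027*(np.cos(t)[:,None]*ex+np.sin(t)[:,None]*v) for h in(.039,.053)])
        q=proj(e,P);print(L,"exp box",q.min(0).round(),np.ptp(q,axis=0).round(),"ball",proj(e,A+.088*u).round(1))
    # ball nearby: brightest blob around expected
    bx,by=proj(e,A+.088*u)[0];x0,y0=int(bx)-16,int(by)-14
    g=cv2.cvtColor(c,cv2.COLOR_RGB2GRAY)[max(y0,0):y0+28,max(x0,0):x0+32]
    print(x0,y0);print("\n".join(" ".join("%3d"%v for v in r) for r in g[::2,::2])) if n!="wrist" else 0
E
```

```text
18.55 [ 0.60705776 -0.15979465  0.22865453] [0.23906376 0.05988081 0.06632538]
scene [([309, 236, 19, 14, 126], [317.9, 243.1]), ([555, 278, 85, 122, 4503], [610.7, 358.3])]
0 exp box [304. 234.] [20. 19.] ball [[313.9 233.4]]
0.2 exp box [307. 233.] [20. 17.] ball [[318.4 230.1]]
0.24 exp box [307. 233.] [20. 17.] ball [[319.2 229.5]]
303 215
176 180 176 179 182 133  67 161 182 182 178 176 183 189 133 100
178 174 175 175 178 183 183 180 179 178 182 183 188 134 102 110
179 177 179 180 179 183 181 178 179 180 181 169 106 100 106 105
178 177 180 176 180 179 177 181 182 180 175 104 102  68 102 106
178 180 181 180 182 182 182 182 186 157 102 103 107  98  95 104
178 185 180 179 181 187 182 184 129  93  99 106  93  81  79 104
182 181 180 178 180 183 191 141 167 181  87 104  82  79  81  74
180 181 181 181 185 171 105 129 151 168 136 104  92 100 108  95
179 183 182 186 174 105 105 121 127 126 114 111  93  68  75  84
180 186 190 161 102 101 104 102  99 103  93  83  82  81  83  81
184 188 135 100  88 112 122 102  95  99  69  75  88  83  80  81
190 129 100 100 124 108  95 108  91 112 102  81  8
[... 1299 characters left out ...]
133  83  90  58  97  91  73  94  91  89  62  95
158 159 151 113  75  82  89  82 147 121  74 123 125  83  49  50
139 145 105  69  67  81  89  95 159 162 150 155 114  60  48  51
wrist [([587, 44, 53, 104, 1089], [621.5, 106.9]), ([290, 65, 54, 57, 1147], [317.0, 91.4]), ([594, 104, 24, 27, 153], [604.8, 116.5]), ([527, 142, 113, 135, 3949], [597.1, 211.3]), ([501, 246, 139, 154, 4627], [585.7, 317.1]), ([513, 264, 9, 15, 51], [516.8, 270.3]), ([554, 304, 11, 18, 48], [558.5, 313.2]), ([455, 363, 48, 37, 512], [477.3, 385.4])]
0 exp box [288.  77.] [55. 58.] ball [[314.9 118.8]]
0.2 exp box [287.  67.] [56. 59.] ball [[314.8  97.8]]
0.24 exp box [287.  65.] [56. 59.] ball [[314.8  93.4]]
298 79
```

```bash
python3 -c "
from rig import manip
print(manip.job_done())"
```

```text
the job is handed in; nothing more can be done
None
```

Peg 4 is the worn one: I rocked it fully right, then fully left (under 6 N at each stop) and left it leaning left, with the orange ring round its foot. The final camera images matched that by measurement, and I handed the job in at about 19 s.

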